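# Rock the bent tumbler cover on the surface plate

## Task

Of the two sheet-steel covers on the dark granite surface plate, one is bent across its middle, so that one of its ends stands up in the air. Show the bend by rocking it: press the raised end down until it comes to rest on the plate, take your hand away so that the cover stays tipped over by itself, then press the end that has come up so that it rocks back to how it lay, and let go. Do not shove it along the plate, and leave the flat cover alone.

Things in the scene. Friction and masses are not known exactly. Their poses are not given: they have to be found in the camera images.
- bent_cover: Bent cover: galvanized sheet 180 x 110 x 4 mm, 0.5 kg, black knob 30 mm wide and 34 mm high at its middle. Bent up 0.28 rad along the line across its middle: one half (own -x) lies flat on the granite plate, the other (+x) rises, its far edge 25 mm up. Origin: underside, middle of the bend line (own y), which stays on the plate as it rocks. Own z: up, vertical at the start. Any heading.
- high_end (a point): Point on the top face of the half raised at the start, on the centre line, 70 mm from the bend, 20 mm from the far edge: where to press. 23 mm above the plate at the start, 4 mm once that half lies flat. A light push (under 1 N) tips the cover; past half way it falls on to that half by itself and stays, own z leaning 0.28 rad.
- low_end (a point): The same point on the other half, which lies flat at the start (4 mm above the plate) and stands 23 mm above it once the cover is rocked over. The dark granite surface plate is level, 420 x 620 mm, its top 50 mm above the work surface.
- flat_cover: The good cover, to be left alone: same sheet, size and knob but flat, lying on the same plate, centre 0.27 to 0.37 m from the bent one's. Origin: centre of its underside.
Things that resemble listed ones, but are neither listed nor needed, are in the scene too. What is shaped like the bent_cover but orange is not meant.

How it is judged:
On the way:
1. the bent cover has been rocked over and lies on its other half on the plate, untouched (angle between bent_cover's own z axis and vertical between 0.21 and 0.36 rad and height (world z) of each of high_end, bent_cover below 0.06 m and contact force between each of the arm, the fingers and bent_cover below 0.2 N), for 0.2 s.
At the end, for the whole second after the job is handed in: After having been rocked over on to its other half and left there untouched for a moment, the bent cover lies again on the half it first lay on (own z within 0.08 rad of vertical), at rest on the surface plate, within 30 mm of where it was at the start (angle between bent_cover's own z axis and vertical below 0.08 rad and height (world z) of each of low_end, bent_cover below 0.06 m and height (world z) of bent_cover above 0.04 m and distance of bent_cover from where it was at the start of the episode below 0.03 m and linear speed of bent_cover below 0.02 m/s and angular speed of bent_cover below 0.3 rad/s).
It fails at once if the flat cover is shifted by more than 15 mm (distance of flat_cover from where it was at the start of the episode above 0.015 m).
It fails at once if the flat cover is pressed (contact force between the fingers and flat_cover above 2 N).
It also fails if it takes over 38 s, if anything falls off the work surface, if the arm or the gripper's body presses on something with over 40 N, if the wrist force passes 120 N, or if a joint passes its speed limit or range.

## Robot

A 6-joint arm with a two-finger parallel gripper is mounted at the origin on the work surface. World frame = base frame: x ahead of the robot, y to its left, z up, the work surface at z = 0. Lengths are in m, angles in rad, forces in N, time in s.
With the tool pointing down it reaches from about 0.275 to 1 m from the base axis. Payload 8.4 kg.
Tool frame: the origin (TCP) lies at the centre of the arm's flange, where the gripper is bolted on; the fingertips stand 173 mm ahead of it and the grasp point (between the pads) lies 155 mm ahead of it (r.tip_reach is the distance from the TCP to the fingertips, in m); z points along the fingers, y is the direction in which the jaws open and shut (so a half turn about z gives the same grasp; the last joint's range is limited). The gripper opens to 85 mm and grips with 20 to 120 N. Pads are 22 mm wide; open, the fingers measure 114 mm over their backs; the gripper's body (76 mm by 85 mm) begins 54 mm behind the grasp point. The pads swing forward as they close: fully open they stand 13 mm farther back than shut.
Start: joints at [1.099, 0.353, 1.633, -0, 1.155, -0.002], TCP at [0.283, 0.557, 0.405] pointing down, gripper open.
Joint ranges: [-2.63, 2.63], [-0.92, 2.1], [0.06, 2.66], [-1.3, 4.44], [0, 2.69], [-3.02, 3.02]. Speed limits (rad/s): [2.22, 2.22, 2.79, 3.14, 3.14, 3.14].

## Interface

Orientations are given as [roll, pitch, yaw] about the fixed x, y, z axes, in that order (R = Rz(yaw) Ry(pitch) Rx(roll)).
In Python, from rig import r, cams gives the robot as it stands. The module is installed in compiled form; this text tells all that it offers.
- The arm moves only by the tool send_rows, never from a script. Its argument "commands" is a list of rows, each an object of numbers: "tx", "ty", "tz": the shift along the tool's x, y, z in cm; "rx", "ry", "rz": the turn, a rotation vector about the tool's x, y, z in rad. In form: [{"tx": .., "ty": .., "tz": .., "rx": .., "ry": .., "rz": ..}, ...]. A call has 1 to 12 rows; each row shifts and turns the pose as measured when the row begins, along the tool's axes as they then stand; what a row does not reach is not made up. A row lasts 1/10 s, in which the tool goes at most 50 mm and 8.59 degrees, less where a joint would pass 70% of its speed; a pose out of reach is approached as far as the arm can. A call with a gripper value outside its range is refused whole. "hand" is the finger opening in cm, from 0 to 8.54, set as the call begins (left out, the last holds). The fingers move at their own pace and stop on an object; "squeeze" is the grip in N (left out, the last holds). Time passes only in rows, so rows that do not move let the fingers close. It gives the time, the measured TCP pose, the force and the opening at its end, in the units of the state.
- r.read_state(): the state, without advancing time (a new reading comes with each control period).
- cams.capture(name): name is "scene" or "top" or "wrist"; returns a dict with "frame" (384x512x3 uint8, red, green, blue), "K" (3x3 intrinsics, pixels), "cam_to_world" (4x4, takes a point from camera to world coordinates). Camera axes: x right, y up, looking along -z (the intrinsics and any distortion apply to the point x, -y, -z); pixel columns grow to the right and rows downward; lengths in m; the calibration is good to about 2 mm. A picture is of the moment at which its call begins. There is no depth.
- r.hand_in(): hands the job in, once; it reports no verdict.
The state is a dict: "time_s": time; "joint_pos": joint angles; "joint_vel": joint speeds; "joint_torque": joint torques, N m; "eef_pos": TCP position; "tool_rot": TCP orientation; "contact_force": force on the tool from outside, world axes, zero at the start; "ft_torque": the same for the moment, N m; "opening": finger opening in m.
Only numpy, scipy, OpenCV 4.12 (cv2) and the standard library are available. Lean on these libraries where they do the work, as an engineer would, in place of code of your own. Each camera call takes 0.05 s, during which the arm holds its last target.

## Working session

There is one attempt and no reset: what is moved stays moved. The work goes in short steps, Python scripts to look and compute and a tool call to move; the robot and the scene stay as the last step left them, time stands still between calls to the robot, and variables do not carry over. Pictures are saved under pics/ and viewed, and the job is handed in when it is done.

Besides the shell and the picture viewer there is one more tool, called after "Emit:" by a JSON object that holds its "name" and its "arguments", one argument or row to a line. send_rows: Moves the arm, as the interface text tells. Its arguments: {"type":"object","properties":{"commands":{"type":"array"},"hand":{"type":"number"},"squeeze":{"type":"number"}},"required":["commands"]}

```bash
mkdir -p pics; python3 - <<'E'
from rig import r,cams
import cv2,pickle
s=r.read_state();print(s)
d={}
for n in("scene","top","wrist"):
    c=cams.capture(n);d[n]=c;cv2.imwrite(f"pics/{n}0.png",c["frame"][:,:,::-1]);print(n,c["K"],c["cam_to_world"])
pickle.dump(d,open("c0.pkl","wb"))
E
```

```text
{'time_s': 0.0, 'joint_pos': array([ 1.09862139e+00,  3.53641730e-01,  1.63414522e+00,  2.85654787e-05,
        1.15519092e+00, -2.36300347e-03]), 'joint_vel': array([ 1.13644028e-03,  1.11019870e-03, -3.62613561e-05, -1.80123719e-04,
       -9.37976349e-04, -1.00108857e-03]), 'joint_torque': array([ 8.52417506e-04, -6.05226946e+01, -3.42062902e+01, -6.57263786e-05,
        9.52901988e-03,  5.96473160e-05]), 'eef_pos': array([0.28281582, 0.55708296, 0.40396078]), 'tool_rot': array([-3.14020750e+00, -2.93909514e-05,  2.67176915e+00]), 'contact_force': array([-0.19160854,  0.00989954,  1.09226043]), 'ft_torque': array([-0.05102472,  0.00353966, -0.02505081]), 'opening': 0.08543818567926179}
scene [[394.54181007   0.         254.27356388]
 [  0.         394.54181007 189.90543725]
 [  0.           0.           1.        ]] [[-0.28930584 -0.52702384  0.79909199  1.51588498]
 [ 0.95722485 -0.15512403  0.24424807  0.1813637 ]
 [-0.00476618  0.8355731   0.54935861  0.80492362]
 [ 0.          0.          0.          1.        ]]
top [[489.73903486   0.         253.64205902]
 [  0.         489.73903486 190.04804576]
 [  0.           0.           1.        ]] [[-0.0062659   0.98270262 -0.18508459  0.07167672]
 [-0.99983321 -0.00933198 -0.01569933 -0.15259333]
 [-0.01715498  0.18495535  0.98259718  1.84275566]
 [ 0.          0.          0.          1.        ]]
wrist [[311.82284822   0.         253.58299487]
 [  0.         311.82284822 192.33121713]
 [  0.           0.           1.        ]] [[ 4.51897534e-01 -8.58497793e-01 -2.42425573e-01  2.20138014e-01]
 [ 8.92069680e-01  4.34722520e-01  1.23401849e-01  5.88076896e-01]
 [-5.52359020e-04 -2.72025495e-01  9.62289886e-01  3.72002235e-01]
 [ 0.00000000e+00  0.00000000e+00  0.00000000e+00  1.00000000e+00]]
```

View pics/scene0.png

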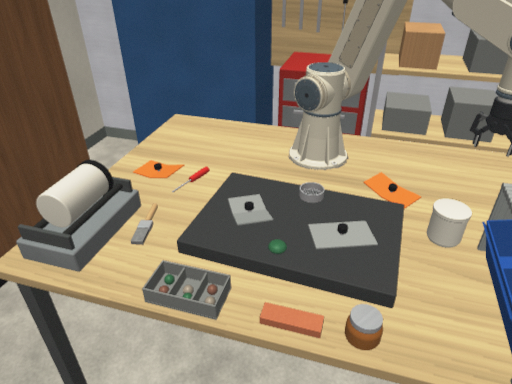

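View pics/top0.png

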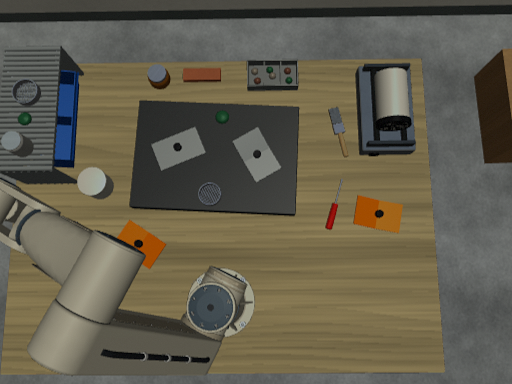

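View pics/wrist0.png

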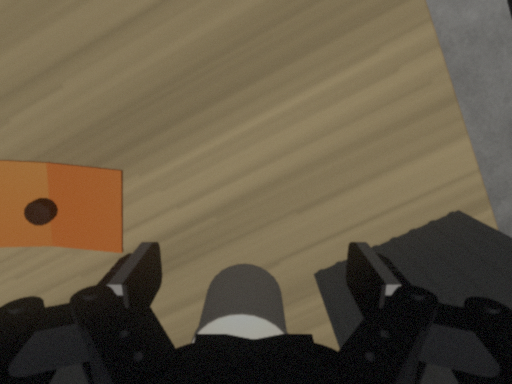

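The scene holds four covers. Two are grey and lie on the plate, at top-view pixels (178,147) and (257,154). Two are orange decoys off the plate, at (138,243) and (379,213). Next I'll crop the grey pair to see which one is bent.

```bash
python3 - <<'E'
import pickle,cv2,numpy as np
d=pickle.load(open("c0.pkl","rb"))
t=d["top"]["frame"][115:190,140:290,::-1];s=d["scene"]["frame"][180:260,215:390,::-1]
t=cv2.resize(t,(780,390),interpolation=cv2.INTER_CUBIC)
cv2.imwrite("pics/t1.png",t);cv2.imwrite("pics/s1.png",cv2.resize(s,(790,361),interpolation=cv2.INTER_CUBIC))
def ray(n,uv,z):
    c=d[n];K=c["K"];T=c["cam_to_world"];v=np.array([(uv[0]-K[0,2])/K[0,0],-(uv[1]-K[1,2])/K[1,1],-1]);w=T[:3,:3]@v
    return T[:3,3]+w*(z-T[2,3])/w[2]
for n in("top","scene"):
    f=d[n]["frame"].astype(int);hsv=cv2.cvtColor(d[n]["frame"],cv2.COLOR_RGB2HSV)
    m=((hsv[...,1]<40)&(hsv[...,2]>110)).astype(np.uint8)
    m=cv2.morphologyEx(m,cv2.MORPH_CLOSE,np.ones((3,3)))
    for c in cv2.findContours(m,cv2.RETR_EXTERNAL,cv2.CHAIN_APPROX_NONE)[0]:
        a=cv2.contourArea(c)
        if a<500 or a>4000: continue
        M=cv2.moments(c);cen=(M['m10']/M['m00'],M['m01']/M['m00'])
        p=cv2.approxPolyDP(c,0.03*cv2.arcLength(c,True),True)[:,0]
        W=np.array([ray(n,q,.054) for q in p])
        print(n,a,np.round(cen,1),ray(n,cen,.054).round(3));print(p.tolist(),W[:,:2].round(3).tolist(),np.linalg.norm(W-np.roll(W,-1,0),axis=1).round(3))
E
```

```text
top 584.5 [ 98.9 273.1] [0.108 0.438 0.054]
[[121, 245], [107, 246], [71, 305], [86, 311]] [[0.209, 0.362], [0.205, 0.414], [-0.004, 0.533], [-0.025, 0.478]] [0.051 0.241 0.059 0.261]
top 584.0 [ 91.4 180.9] [0.449 0.485 0.054]
[[98, 168], [88, 168], [79, 175], [77, 183], [84, 193], [95, 194], [103, 188], [105, 177]] [[0.499, 0.462], [0.499, 0.5], [0.472, 0.533], [0.442, 0.538], [0.403, 0.51], [0.399, 0.468], [0.422, 0.439], [0.464, 0.434]] [0.038 0.042 0.031 0.048 0.042 0.037 0.042 0.045]
top 1258.5 [256.5 154.6] [ 0.545 -0.136  0.054]
[[256, 128], [233, 141], [257, 181], [280, 166]] [[0.649, -0.134], [0.599, -0.047], [0.443, -0.137], [0.499, -0.223]] [0.101 0.18  0.103 0.174]
top 1175.5 [177.8 148.1] [0.573 0.162 0.054]
[[194, 128], [152, 145], [161, 169], [204, 152]] [[0.652, 0.102], [0.586, 0.261], [0.492, 0.224], [0.557, 0.063]] [0.172 0.101 0.173 0.103]
top 1164.0 [394.1  91.9] [ 0.787 -0.666  0.054]
[[380, 71], [382, 116], [408, 115], [405, 71]] [[0.874, -0.617], [0.691, -0.615], [0.694, -0.713], [0.872, -0.713]] [0.183 0.099 0.179 0.096]
scene 683.0 [365.9 318.2] [0.868 0.252
[... 1303 characters left out ...]
  0.054]
[[136, 190], [101, 207], [72, 250], [17, 242], [72, 255]] [[0.54, -0.546], [0.662, -0.603], [0.864, -0.557], [0.881, -0.733], [0.882, -0.543]] [0.134 0.208 0.177 0.19  0.342]
scene 2634.5 [ 70.5 196.1] [ 0.636 -0.74   0.054]
[[98, 168], [81, 164], [38, 197], [43, 229], [62, 232], [101, 196], [107, 181]] [[0.446, -0.766], [0.438, -0.848], [0.672, -0.843], [0.81, -0.703], [0.805, -0.638], [0.607, -0.641], [0.517, -0.678]] [0.082 0.234 0.196 0.065 0.199 0.097 0.113]
scene 893.5 [110.6 149.7] [ 0.302 -0.807  0.054]
[[90, 159], [107, 168], [140, 142], [106, 136], [88, 149]] [[0.394, -0.839], [0.437, -0.733], [0.205, -0.727], [0.195, -0.902], [0.323, -0.9]] [0.114 0.231 0.175 0.128 0.094]
```

View pics/t1.png

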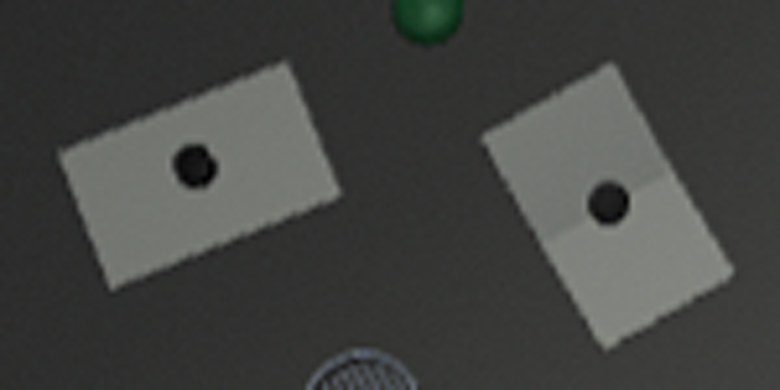

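View pics/s1.png

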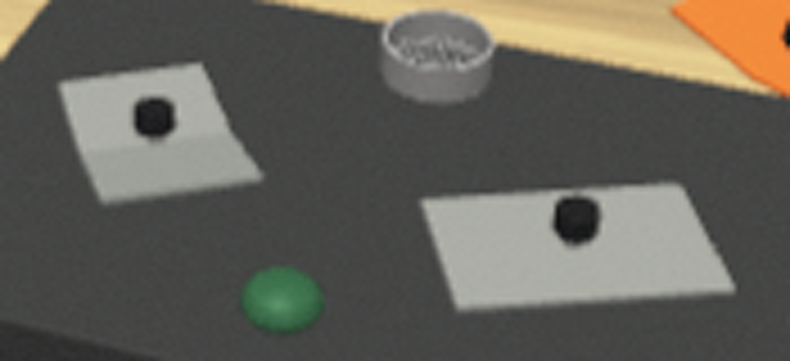

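The bent cover is the right-hand grey one in the top view, with its bend line through (257,154). The flat one is at (178,147). At z=0.054 the near corners agree between the two views and the far corners don't, so the far (+x) half is the raised one. I'll triangulate to confirm.

```bash
cat > h.py <<'E'
import numpy as np,cv2
from scipy.spatial.transform import Rotation as R
def ray(c,uv,z):
    K=c["K"];T=c["cam_to_world"];v=np.array([(uv[0]-K[0,2])/K[0,0],-(uv[1]-K[1,2])/K[1,1],-1]);w=T[:3,:3]@v
    return T[:3,3]+w*(z-T[2,3])/w[2]
def P(c):
    W=np.linalg.inv(c["cam_to_world"]);return c["K"]@np.diag([1,-1,-1])@W[:3]
def tri(a,ua,b,ub):
    X=cv2.triangulatePoints(P(a),P(b),np.array(ua,float).reshape(2,1),np.array(ub,float).reshape(2,1))[:,0];return X[:3]/X[3]
def delta(s,tip,reach):
    Q=R.from_euler("xyz",s["tool_rot"]).as_matrix()
    return Q.T@(np.array(tip)-(s["eef_pos"]+Q[:,2]*reach))*100
def box(c,cen):
    hsv=cv2.cvtColor(c["frame"],cv2.COLOR_RGB2HSV)
    m=((hsv[...,1]<40)&(hsv[...,2]>85)).astype(np.uint8);m=cv2.morphologyEx(m,cv2.MORPH_CLOSE,np.ones((3,3)))
    for k in cv2.findContours(m,cv2.RETR_EXTERNAL,cv2.CHAIN_APPROX_NONE)[0]:
        if cv2.contourArea(k)>500 and cv2.pointPolygonTest(k,cen,False)>0:
            return cv2.approxPolyDP(k,0.03*cv2.arcLength(k,True),True)[:,0],k
E
python3 - <<'E'
import pickle
from h import *
from rig import r
d=pickle.load(open("c0.pkl","rb"));t,s=d["top"],d["scene"]
pt,_=box(t,(250,150));ps,_=box(s,(248,203));print(pt.tolist(),ps.tolist())
pairs=[((256,128),(237,224)),((233,141),(272,219)),((257,181),(259,194)),((280,166),(228,198))]
X=[]
for b in [(0,1),(1,0)]:
  pr=[((256,128),[(237,224),(272,219)][b[0]]),((233,141),[(237,224),(272,219)][b[1]])]
  print([tri(t,u,s,v).round(3).tolist() for u,v in pr])
print([tri(t,u,s,v).round(3).tolist() for u,v in pairs[2:]])
a,b=[tri(t,u,s,v) for u,v in pairs[2:]];e,f=[tri(t,u,s,v) for u,v in pairs[:2]]
hi=(e+f)/2;lo=(a+b)/2;ax=(hi-lo)[:2];print("hi",hi,"lo",lo,"len",np.linalg.norm(ax),"yaw",np.arctan2(*ax[::-1]))
print("knob",tri(t,(257,154),s,(249,206)))
print(r.tip_reach)
u=ax/np.linalg.norm(ax);print("bend",lo[:2]+.09*u,"high",lo[:2]+.157*u)
E
```

```text
[[256, 127], [233, 142], [258, 181], [280, 166]] [[259, 194], [228, 198], [238, 225], [273, 219]]
[[0.643, -0.137, 0.074], [0.592, -0.047, 0.075]]
[[0.629, -0.097, 0.097], [0.612, -0.086, 0.06]]
[[0.442, -0.134, 0.053], [0.499, -0.223, 0.056]]
hi [ 0.61775334 -0.09184987  0.07404494] lo [ 0.47057232 -0.17847684  0.05436844] len 0.17078198180395407 yaw 0.5319759420677654
knob [ 0.54201859 -0.13637956  0.07035496]
0.1734
bend [ 0.5481349  -0.13282549] high [ 0.60587593 -0.0988406 ]
```

Triangulation puts the near edge at z≈0.054 (flat) and the far edge at z≈0.074 (raised). The length comes to 171 mm against about 176 expected, and the yaw is 0.53. That gives bend ≈ (0.546,-0.134) and high_end ≈ (0.604,-0.100,0.073).

```bash
python3 - <<'E'
from h import *
from rig import r
s=r.read_state();print(delta(s,(.604,-.100,.13),.1734))
E
```

```text
[-58.38327712 -44.02584202  10.11993212]
```

Emit:
{"name": "send_rows", "arguments": {
  "commands": [
    {"tx": -3.6, "ty": -2.7},
    {"tx": -3.6, "ty": -2.7},
    {"tx": -3.6, "ty": -2.7},
    {"tx": -3.6, "ty": -2.7},
    {"tx": -3.6, "ty": -2.7},
    {"tx": -3.6, "ty": -2.7},
    {"tx": -3.6, "ty": -2.7},
    {"tx": -3.6, "ty": -2.7},
    {"tx": -3.6, "ty": -2.7},
    {"tx": -3.6, "ty": -2.7},
    {"tx": -3.6, "ty": -2.7},
    {"tx": -3.6, "ty": -2.7}
  ],
  "hand": 0,
  "squeeze": 20
}}

```text
invalid input
```

```bash
python3 - <<'E'
from h import *
from rig import r
s=r.read_state();print(delta(s,(.604,-.100,.13),r.tip_reach),r.tip_reach,s["tool_rot"],s["eef_pos"])
E
```

```text
[-58.38327712 -44.02584202  10.11993212] 0.1734 [-3.14051248e+00  1.16826502e-05  2.67177834e+00] [0.28286955 0.55713636 0.40411679]
```

Emit:
{"name": "send_rows", "arguments": {
  "commands": [
    {"tx": -3.6, "ty": -2.7, "tz": 0, "rx": 0, "ry": 0, "rz": 0},
    {"tx": -3.6, "ty": -2.7, "tz": 0, "rx": 0, "ry": 0, "rz": 0},
    {"tx": -3.6, "ty": -2.7, "tz": 0, "rx": 0, "ry": 0, "rz": 0},
    {"tx": -3.6, "ty": -2.7, "tz": 0, "rx": 0, "ry": 0, "rz": 0},
    {"tx": -3.6, "ty": -2.7, "tz": 0, "rx": 0, "ry": 0, "rz": 0},
    {"tx": -3.6, "ty": -2.7, "tz": 0, "rx": 0, "ry": 0, "rz": 0},
    {"tx": -3.6, "ty": -2.7, "tz": 0, "rx": 0, "ry": 0, "rz": 0},
    {"tx": -3.6, "ty": -2.7, "tz": 0, "rx": 0, "ry": 0, "rz": 0},
    {"tx": -3.6, "ty": -2.7, "tz": 0, "rx": 0, "ry": 0, "rz": 0},
    {"tx": -3.6, "ty": -2.7, "tz": 0, "rx": 0, "ry": 0, "rz": 0},
    {"tx": -3.6, "ty": -2.7, "tz": 0, "rx": 0, "ry": 0, "rz": 0},
    {"tx": -3.6, "ty": -2.7, "tz": 0, "rx": 0, "ry": 0, "rz": 0}
  ],
  "hand": 0,
  "squeeze": 20
}}

```text
time_s: 1.35
eef_pos: [0.5271, 0.0592, 0.4022]
tool_rot: [-3.141, -0.001, 2.681]
contact_force: [0.7, 0.3, 0.8]
opening: 0.0002
```

```bash
python3 - <<'E'
from h import *
from rig import r
s=r.read_state();print(delta(s,(.604,-.100,.13),r.tip_reach),r.tip_reach,s["tool_rot"],s["eef_pos"])
E
```

```text
[-13.98918037 -10.82263015   9.87277532] 0.1734 [-3.14113126e+00 -7.88105909e-04  2.68079795e+00] [0.52707083 0.05915962 0.40218795]
```

Emit:
{"name": "send_rows", "arguments": {
  "commands": [
    {"tx": -3.5, "ty": -2.7, "tz": 0, "rx": 0, "ry": 0, "rz": 0},
    {"tx": -3.5, "ty": -2.7, "tz": 0, "rx": 0, "ry": 0, "rz": 0},
    {"tx": -3.5, "ty": -2.7, "tz": 0, "rx": 0, "ry": 0, "rz": 0},
    {"tx": -3.0, "ty": -2.3, "tz": 2, "rx": 0, "ry": 0, "rz": 0},
    {"tx": 0, "ty": 0, "tz": 4, "rx": 0, "ry": 0, "rz": 0},
    {"tx": 0, "ty": 0, "tz": 3.5, "rx": 0, "ry": 0, "rz": 0},
    {"tx": 0, "ty": 0, "tz": 0, "rx": 0, "ry": 0, "rz": 0},
    {"tx": 0, "ty": 0, "tz": 0, "rx": 0, "ry": 0, "rz": 0}
  ]
}}

```text
time_s: 2.15
eef_pos: [0.6063, -0.1085, 0.305]
tool_rot: [-3.141, 0.003, 2.673]
contact_force: [0.4, 0.1, 1.5]
opening: 0.0001
```

```bash
python3 - <<'E'
from h import *
from rig import r,cams
import pickle
d={}
for n in("scene","top","wrist"):
    c=cams.capture(n);d[n]=c;cv2.imwrite(f"pics/{n}1.png",c["frame"][:,:,::-1])
pickle.dump(d,open("c1.pkl","wb"))
s=r.read_state();print(delta(s,(.604,-.100,.073),r.tip_reach),s["tool_rot"],s["eef_pos"],s["contact_force"])
a=cv2.resize(d["scene"]["frame"][130:250,190:310,::-1],(480,480),interpolation=cv2.INTER_CUBIC)
cv2.imwrite("pics/s2.png",a)
E
```

```text
[0.72552261 0.60420306 5.98873708] [3.14107685 0.00548296 2.67378808] [ 0.60655519 -0.10819504  0.3063205 ] [-0.03077704 -1.14754934  0.11427173]
```

View pics/s2.png

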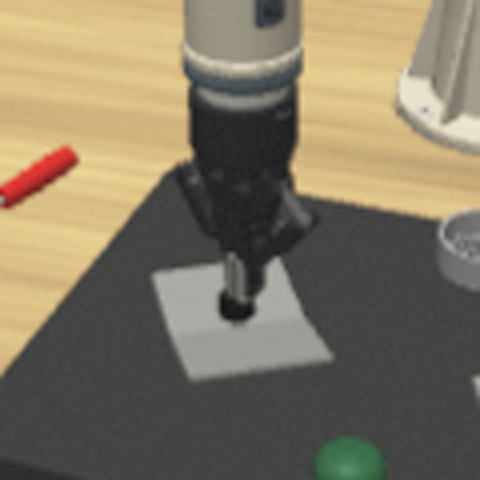

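View pics/wrist1.png

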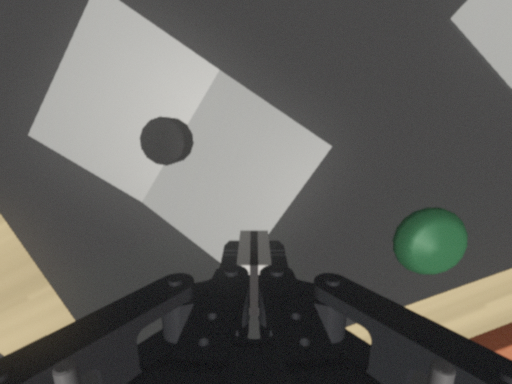

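The scene crop shows the closed fingers hovering over the raised (front) half. The wrist view shows the fingertip at (254,232), above that half's end. Next I'll correct xy and come down slowly.

Emit:
{"name": "send_rows", "arguments": {
  "commands": [
    {"tx": 0.7, "ty": 0.6, "tz": 2.5, "rx": 0, "ry": 0, "rz": 0},
    {"tx": 0, "ty": 0, "tz": 2, "rx": 0, "ry": 0, "rz": 0},
    {"tx": 0, "ty": 0, "tz": 0, "rx": 0, "ry": 0, "rz": 0},
    {"tx": 0, "ty": 0, "tz": 0, "rx": 0, "ry": 0, "rz": 0}
  ]
}}

```text
time_s: 2.7
eef_pos: [0.6061, -0.0985, 0.2683]
tool_rot: [3.137, 0.017, 2.676]
contact_force: [0.3, -0.2, -0.0]
opening: -0.0
```

```bash
python3 - <<'E'
from h import *
from rig import r,cams
d=cams.capture("wrist");cv2.imwrite("pics/w3.png",d["frame"][:,:,::-1])
for n,p in(("high",(.604,-.1,.073)),("farL",(.593,-.047,.075)),("tip",None)):
    s=r.read_state()
    if p is None: p=s["eef_pos"]+R.from_euler("xyz",s["tool_rot"]).as_matrix()[:,2]*.1734;print(p)
    q=P(d)@np.append(p,1);print(n,q[:2]/q[2])
s=r.read_state();print(delta(s,(.604,-.100,.073),r.tip_reach),s["tool_rot"],s["contact_force"])
E
```

```text
high [249.08280376 225.47297365]
farL [329.7327052  167.43808667]
[ 0.60912455 -0.09924002  0.09509132]
tip [254.71019859 250.70489093]
[ 0.46182565 -0.30755555  2.2001766 ] [3.13728278 0.01727778 2.67577837] [0.41758802 0.18234174 0.39996628]
```

View pics/w3.png

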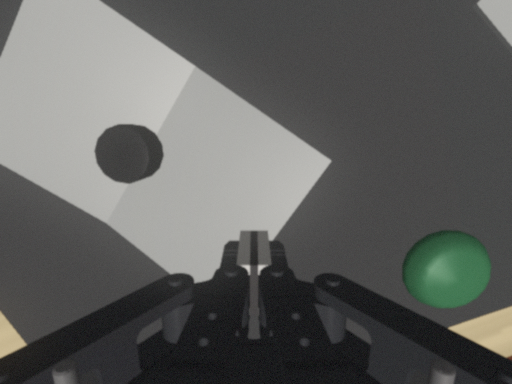

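The far-left corner was predicted at (330,167) and shows at (331,160), a difference of a few mm. Now I'll press slowly.

Emit:
{"name": "send_rows", "arguments": {
  "commands": [
    {"tx": 0.4, "ty": -0.3, "tz": 0.8, "rx": 0, "ry": 0, "rz": 0},
    {"tx": 0, "ty": 0, "tz": 0.8, "rx": 0, "ry": 0, "rz": 0},
    {"tx": 0, "ty": 0, "tz": 0.5, "rx": 0, "ry": 0, "rz": 0},
    {"tx": 0, "ty": 0, "tz": 0.4, "rx": 0, "ry": 0, "rz": 0},
    {"tx": 0, "ty": 0, "tz": 0.4, "rx": 0, "ry": 0, "rz": 0},
    {"tx": 0, "ty": 0, "tz": 0.2, "rx": 0, "ry": 0, "rz": 0}
  ]
}}

```text
time_s: 3.35
eef_pos: [0.6024, -0.1, 0.2381]
tool_rot: [3.136, 0.022, 2.676]
contact_force: [0.4, -0.1, -0.3]
opening: -0.0004
```

```bash
python3 - <<'E'
from h import *
from rig import r,cams
s=r.read_state();print(delta(s,(.604,-.100,.057),r.tip_reach),s["tool_rot"],s["contact_force"])
d=cams.capture("scene")
cv2.imwrite("pics/s4.png",cv2.resize(d["frame"][130:250,190:310,::-1],(480,480),interpolation=cv2.INTER_CUBIC))
E
```

```text
[ 0.24503315 -0.02673891  0.77242421] [3.13600045 0.02157772 2.67556727] [ 0.3901865  -0.10109958 -0.27848393]
```

View pics/s4.png

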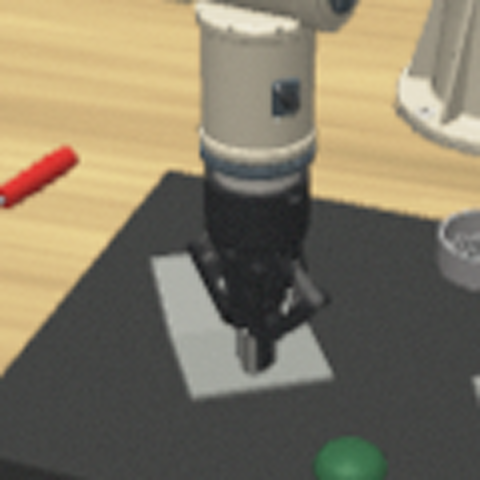

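The fingertip is on the raised half, whose far edge has already dropped (crop row 380 to 395). Continuing down.

Emit:
{"name": "send_rows", "arguments": {
  "commands": [
    {"tx": 0, "ty": 0, "tz": 0.3, "rx": 0, "ry": 0, "rz": 0},
    {"tx": 0, "ty": 0, "tz": 0.3, "rx": 0, "ry": 0, "rz": 0},
    {"tx": 0, "ty": 0, "tz": 0.2, "rx": 0, "ry": 0, "rz": 0}
  ]
}}

```text
time_s: 3.7
eef_pos: [0.6027, -0.1001, 0.2295]
tool_rot: [3.136, 0.022, 2.676]
contact_force: [-0.7, -0.3, -0.6]
opening: -0.0
```

```bash
python3 - <<'E'
from h import *
from rig import r,cams
s=r.read_state();print(delta(s,(.604,-.100,.057),r.tip_reach),s["tool_rot"],s["contact_force"])
d=cams.capture("scene")
cv2.imwrite("pics/s5.png",cv2.resize(d["frame"][130:250,190:310,::-1],(480,480),interpolation=cv2.INTER_CUBIC))
E
```

```text
[ 0.26739357 -0.03442288 -0.09011458] [3.13593889 0.02177178 2.67558913] [-0.74434162 -0.25678924 -0.6121569 ]
```

View pics/s5.png

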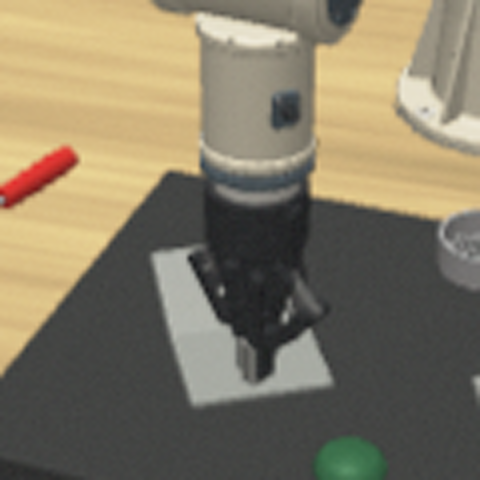

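The near half is up and the pressed half looks flat. I'll lift straight up and check.

Emit:
{"name": "send_rows", "arguments": {
  "commands": [
    {"tx": 0, "ty": 0, "tz": -0.5, "rx": 0, "ry": 0, "rz": 0},
    {"tx": 0, "ty": 0, "tz": -2, "rx": 0, "ry": 0, "rz": 0},
    {"tx": 0, "ty": 0, "tz": -4, "rx": 0, "ry": 0, "rz": 0},
    {"tx": 0, "ty": 0, "tz": -4, "rx": 0, "ry": 0, "rz": 0},
    {"tx": 0, "ty": 0, "tz": 0, "rx": 0, "ry": 0, "rz": 0},
    {"tx": 0, "ty": 0, "tz": 0, "rx": 0, "ry": 0, "rz": 0}
  ]
}}

```text
time_s: 4.35
eef_pos: [0.6, -0.0995, 0.3388]
tool_rot: [3.136, 0.02, 2.676]
contact_force: [-0.1, 0.0, -0.6]
opening: 0.0003
```

```bash
python3 - <<'E'
from h import *
from rig import r,cams
d=cams.capture("scene");w=cams.capture("wrist");t=cams.capture("top")
import pickle;pickle.dump(dict(scene=d,wrist=w,top=t),open("c6.pkl","wb"))
a=cv2.resize(d["frame"][130:250,190:310,::-1],(400,400),interpolation=cv2.INTER_CUBIC)
b=cv2.resize(w["frame"][:,:,::-1],(400,300));c=np.zeros((400,800,3),np.uint8);c[:,:400]=a;c[:300,400:]=b
cv2.imwrite("pics/s6.png",c)
s=r.read_state();print(s["time_s"],s["eef_pos"],s["tool_rot"],s["contact_force"])
print(delta(s,(.488,-.168,.135),r.tip_reach))
for p in [(.442,-.134,.054),(.442,-.134,.079),(.499,-.223,.079)]:
    q=P(d)@np.append(p,1);print(q[:2]/q[2]);q=P(w)@np.append(p,1);print(q[:2]/q[2])
E
```

```text
4.5 [ 0.59992289 -0.09946254  0.3373329 ] [3.13698525 0.01825985 2.67564126] [-0.00615324  0.50086429 -0.75740135]
[  7.28820981 -11.2439992    2.71197426]
[257.89970372 193.58481057]
[109.94723571  14.12926554]
[257.90179512 187.4442754 ]
[92.96710292  4.18612048]
[227.34634469 192.28841975]
[ 37.0217212 146.2564792]
```

View pics/s6.png

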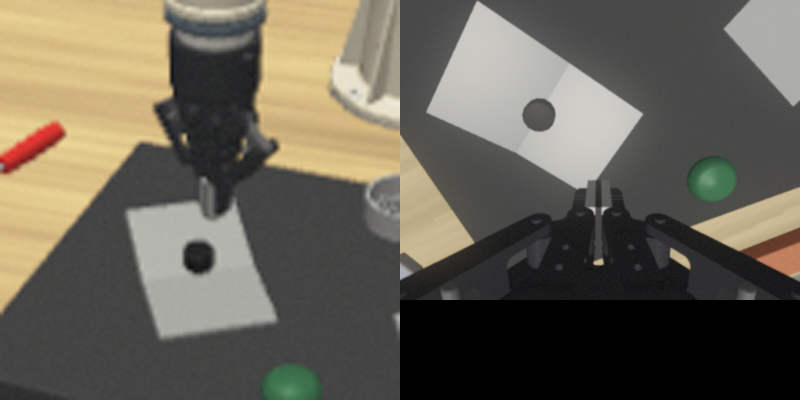

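It has rocked over and stays there untouched. The near-left corner is at scene (228,193), against (227.3,192.3) predicted for raised. Next is low_end at about (0.488,-0.168,0.073).

Emit:
{"name": "send_rows", "arguments": {
  "commands": [
    {"tx": 1.9, "ty": -2.9, "tz": 0, "rx": 0, "ry": 0, "rz": 0},
    {"tx": 1.9, "ty": -2.9, "tz": 0, "rx": 0, "ry": 0, "rz": 0},
    {"tx": 1.9, "ty": -2.9, "tz": 0, "rx": 0, "ry": 0, "rz": 0},
    {"tx": 1.6, "ty": -2.5, "tz": 1.0, "rx": 0, "ry": 0, "rz": 0},
    {"tx": 0, "ty": 0, "tz": 1.5, "rx": 0, "ry": 0, "rz": 0},
    {"tx": 0, "ty": 0, "tz": 0, "rx": 0, "ry": 0, "rz": 0},
    {"tx": 0, "ty": 0, "tz": 0, "rx": 0, "ry": 0, "rz": 0}
  ]
}}

```text
time_s: 5.2
eef_pos: [0.4784, -0.1677, 0.3021]
tool_rot: [3.139, 0.005, 2.677]
contact_force: [0.2, -0.4, 0.2]
opening: -0.0003
```

```bash
cat > look.py <<'E'
import sys
from h import *
from rig import r,cams
tz=float(sys.argv[1]);n=sys.argv[2]
d=cams.capture("scene");w=cams.capture("wrist")
a=cv2.resize(d["frame"][130:250,190:310,::-1],(400,400),interpolation=cv2.INTER_CUBIC)
b=cv2.resize(w["frame"][:,:,::-1],(400,300));c=np.zeros((400,800,3),np.uint8);c[:,:400]=a;c[:300,400:]=b
cv2.imwrite(f"pics/{n}.png",c)
s=r.read_state();print(s["time_s"],s["eef_pos"],s["tool_rot"],s["contact_force"]);print(delta(s,(.488,-.168,tz),r.tip_reach))
E
python3 look.py .073 s7
```

```text
5.3 [ 0.47886484 -0.16754429  0.30248159] [3.13876322 0.00606795 2.67744998] [ 0.43884578 -0.67993179  0.01673454]
[-0.69800856  0.30324682  5.61376718]
```

View pics/s7.png

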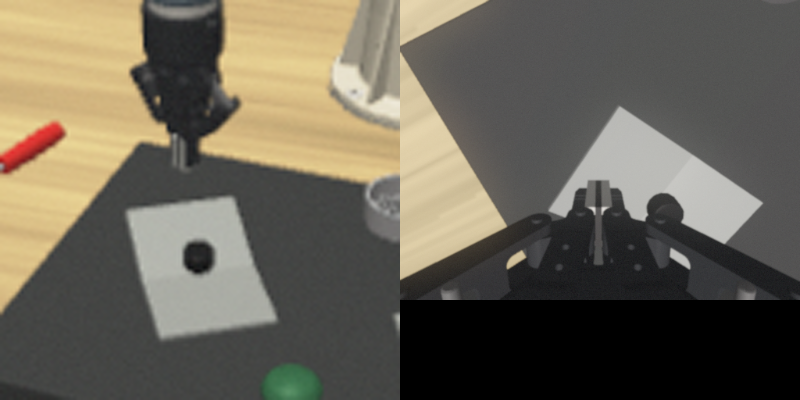

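The fingertip is above the raised near half and the cover is still tipped. Descending.

Emit:
{"name": "send_rows", "arguments": {
  "commands": [
    {"tx": -0.7, "ty": 0.3, "tz": 2.0, "rx": 0, "ry": 0, "rz": 0},
    {"tx": 0, "ty": 0, "tz": 1.5, "rx": 0, "ry": 0, "rz": 0},
    {"tx": 0, "ty": 0, "tz": 0.5, "rx": 0, "ry": 0, "rz": 0},
    {"tx": 0, "ty": 0, "tz": 0, "rx": 0, "ry": 0, "rz": 0}
  ]
}}

```text
time_s: 5.7
eef_pos: [0.49, -0.1673, 0.2635]
tool_rot: [3.138, 0.01, 2.68]
contact_force: [-0.2, 0.4, 0.3]
opening: 0.0002
```

```bash
python3 look.py .073 s8
```

```text
5.8 [ 0.49001441 -0.16746044  0.26413299] [3.13795909 0.01146014 2.67982087] [-0.62321079 -0.22666072  0.35204529]
[ 0.37532917 -0.20749125  1.76962519]
```

View pics/s8.png

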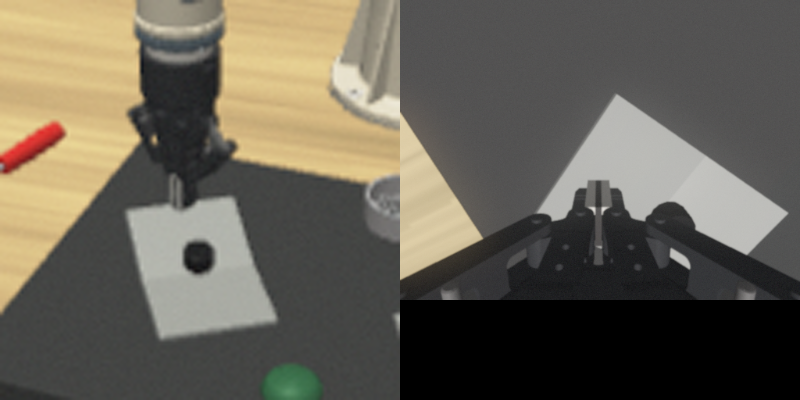

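Emit:
{"name": "send_rows", "arguments": {
  "commands": [
    {"tx": 0.3, "ty": -0.2, "tz": 0.8, "rx": 0, "ry": 0, "rz": 0},
    {"tx": 0, "ty": 0, "tz": 0.7, "rx": 0, "ry": 0, "rz": 0},
    {"tx": 0, "ty": 0, "tz": 0.5, "rx": 0, "ry": 0, "rz": 0},
    {"tx": 0, "ty": 0, "tz": 0.4, "rx": 0, "ry": 0, "rz": 0},
    {"tx": 0, "ty": 0, "tz": 0.4, "rx": 0, "ry": 0, "rz": 0},
    {"tx": 0, "ty": 0, "tz": 0.2, "rx": 0, "ry": 0, "rz": 0}
  ]
}}

```text
time_s: 6.4
eef_pos: [0.487, -0.1682, 0.2334]
tool_rot: [3.138, 0.014, 2.68]
contact_force: [-0.3, -0.0, -0.2]
opening: 0.0
```

```bash
python3 look.py .057 s9
```

```text
6.5 [ 0.48700712 -0.1682147   0.23354335] [3.13763164 0.01423042 2.67981369] [-0.59889447  0.2060011   0.33297532]
[ 0.17190549 -0.00646845  0.31378874]
```

View pics/s9.png

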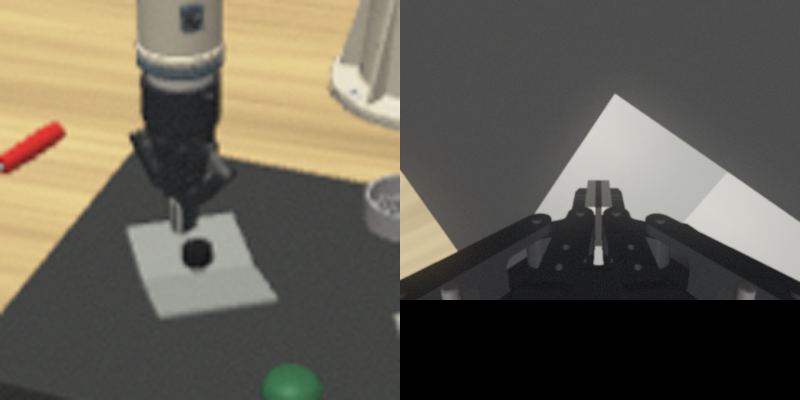

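Rocked back: the far edge is up again at crop row 317. A touch lower to make sure, then lift away.

Emit:
{"name": "send_rows", "arguments": {
  "commands": [
    {"tx": 0, "ty": 0, "tz": 0.3, "rx": 0, "ry": 0, "rz": 0},
    {"tx": 0, "ty": 0, "tz": 0, "rx": 0, "ry": 0, "rz": 0},
    {"tx": 0, "ty": 0, "tz": -0.5, "rx": 0, "ry": 0, "rz": 0},
    {"tx": 0, "ty": 0, "tz": -2, "rx": 0, "ry": 0, "rz": 0},
    {"tx": 0, "ty": 0, "tz": -4, "rx": 0, "ry": 0, "rz": 0},
    {"tx": 0, "ty": 0, "tz": -4, "rx": 0, "ry": 0, "rz": 0},
    {"tx": 0, "ty": 0, "tz": -3, "rx": 0, "ry": 0, "rz": 0},
    {"tx": 0, "ty": 0, "tz": 0, "rx": 0, "ry": 0, "rz": 0},
    {"tx": 0, "ty": 0, "tz": 0, "rx": 0, "ry": 0, "rz": 0}
  ]
}}

```text
time_s: 7.4
eef_pos: [0.4848, -0.1677, 0.3726]
tool_rot: [3.138, 0.015, 2.68]
contact_force: [-0.4, -0.5, -0.5]
opening: -0.0
```

```bash
python3 look.py .057 s10; python3 - <<'E'
from h import *
from rig import cams
import pickle
d0=pickle.load(open("c0.pkl","rb"))
s=cams.capture("scene")
print(box(s,(248,214))[0].tolist(),box(d0["scene"],(248,203))[0].tolist())
print(box(s,(320,235))[0].tolist(),box(d0["scene"],(320,235))[0].tolist())
E
```

```text
7.5 [ 0.48477083 -0.16770956  0.37175222] [3.13771751 0.0136203  2.67984228] [-0.29093514 -0.24659053  0.34138779]
[ 1.26678327e-01 -4.11442719e-03  1.41366371e+01]
[[260, 194], [228, 197], [238, 225], [273, 219]] [[259, 194], [228, 198], [238, 225], [273, 219]]
[[377, 242], [364, 220], [308, 224], [316, 249]] [[377, 242], [364, 220], [308, 224], [318, 249]]
```

View pics/s10.png

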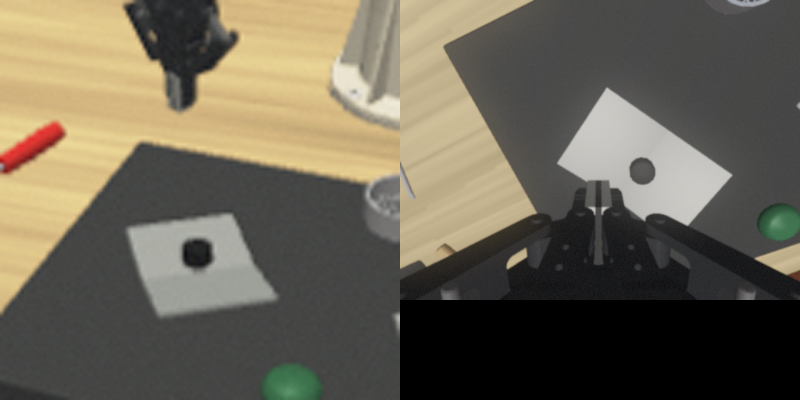

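The bent cover's corners are back within 1 px of where they started, and the flat cover's are within 2 px. Handing in.

```bash
python3 -c "
from rig import r
print(r.hand_in())"
```

```text
the job is handed in; nothing more can be done
None
```

I rocked the bent cover over and back and handed the job in about 7.5 s into the 38 s limit. No verdict is reported, so success rests on my own image checks.

- **Rocking over:** I pressed the raised end with the closed fingertips until that half lay on the plate, then lifted clear. The cover stayed tipped by itself, with a near corner within about 1 px of where a raised corner should appear.
- **Rocking back:** I pressed the end that had come up, the cover fell back, and I lifted clear again.
- **Last checks:** In the scene camera the bent cover's corners are within 1 px of their starting positions. The flat cover's corners are within 2 px, and I saw no sign of contact with it. The force readings I saw stayed at or below about 1.5 N per axis, which is around the sensor's noise level.
- **Small disagreements:** At the start the triangulated cover length came out at 171 mm against about 176 mm expected. One far corner showed 7 px from its predicted spot in the wrist view, a few mm on the cover. Moves of more than a few millimetres often missed their target by up to about 1 cm, so I re-measured and corrected before each press.

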